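# Switch on the repaired beacons in pairing order

### The arm

A 6-joint arm with a two-finger parallel gripper is mounted at the origin on the work surface. World frame = base frame: x ahead of the robot, y to its left, z up, the work surface at z = 0. Lengths are in m, angles in rad, forces in N, time in s.
With the tool pointing down it reaches from about 0.25 to 0.8 m from the base axis. Payload 8.5 kg.
Tool frame: the origin (TCP) lies midway between the tips of the shut fingers; the grasp point (between the pads) lies 19 mm behind it; z points along the fingers, y is the line along which they close (so a half turn about z gives the same grasp; the last joint's range is limited). The gripper opens to 85 mm and grips with 20 to 120 N. Pads are 22 mm wide; open, the fingers measure 114 mm over their backs; the gripper's body (76 mm by 85 mm) begins 54 mm behind the grasp point. The pads swing forward as they close: fully open they stand 13 mm farther back than shut.
Start: joints at [1.265, 0.238, -0.013, 1.319, 0, 1.571], TCP at [0.158, 0.501, 0.231] pointing down, gripper open.
Joint ranges: [-2.66, 2.66], [-1.03, 1.9], [-1.14, 1.46], [-1.82, 2.27], [-1.45, 1.34], [-3.14, 3.14]. Speed limits (rad/s): [2.22, 2.22, 2.79, 3.14, 3.14, 3.14].

### API

Orientations are given as a rotation vector (axis times angle).
In Python, from rig import bot gives the robot as it stands. Calls block until the motion is done:
- bot.movep(position, orientation): joint-space move of the TCP to a pose.
- bot.servo_line(position, frame=None, feed=0.15, guard=None): straight line of the TCP; frame=None keeps the orientation; feed is the mean speed in m/s. With guard (N) it stops when the force on the tool has changed by that much, and returns True; else False.
- bot.set_joints(angles): joint-space move.
- bot.move_gripper(opening, squeeze=None): finger opening in m; squeeze is the grip in N (None keeps the last); returns when the fingers have stopped.
- bot.sleep(seconds).
- bot.solve_ik(position, orientation): joint angles nearest the present ones, or None.
- bot.camera(name): name is "side" or "top" or "wrist"; returns a dict with "image" (400x640x3 uint8, blue, green, red), "vertical_fov" (degrees; the focal length in pixels is half the picture's height over the tangent of half this angle, whatever the lens; pixels are square), "cx", "cy" (the principal point, pixels), "extrinsics" (4x4, takes a point from world to camera coordinates). Camera axes: x right, y up, looking along -z (the intrinsics and any distortion apply to the point x, -y, -z); pixel columns grow to the right and rows downward; lengths in m; the calibration is good to about 2 mm. A picture is of the moment at which its call begins. There is no depth.
A pose or a line that the arm cannot do raises bot.MotionError and nothing moves.
- bot.job_done(): hands the job in; it is judged then, once.
Readings, each from a call of its own:
- bot.get_clock(): time.
- bot.get_qpos(): joint angles.
- bot.get_qvel(): joint speeds.
- bot.get_tau(): joint torques, N m.
- bot.get_tool_pos(): TCP position.
- bot.get_tcp_rot(): TCP orientation.
- bot.get_wrist_force(): force on the tool from outside, world axes, zero at the start.
- bot.get_torque(): the same for the moment, N m.
- bot.get_opening(): finger opening in m.
- bot.get_finger_force(): force on a finger pad.
Only numpy, scipy, OpenCV 4.12 (cv2) and the standard library are available. Lean on these libraries where they do the work, as an engineer would, in place of code of your own. Each camera call takes 0.05 s, during which the arm holds its last target. There are 200 camera calls.

### The job

Three repaired radio beacons on the bench have to be switched on in their pairing order: with the fingers lightly press in the green button first, then the yellow one, then the blue one, so that each stays in. Do not press in the red button (that beacon is still faulty), do not lift, shove or press hard on any beacon, and leave the spool, jar, screwdriver and cutters where they are.

Things in the scene. Friction and masses are not known exactly. Their poses are not given: they have to be found in the camera images.
- beacon_green: Radio beacon with the green button: a loose off-white plastic box 76 x 76 mm, 42 mm high, 0.3 to 0.6 kg, with a green stripe round its sides, standing on the bench. Origin at the centre of its underside, z up; a short black antenna lies along its +x side, below the level of its top, reaching 48 mm from the centre.
- button_green (a point): Centre of the top face of the green push button, a round cap 32 mm across in the middle of the green beacon's top. Not pressed, it stands 64 mm above the bench (22 mm proud of the box); it goes straight down and this point goes with it.
- cap_green (a joint): How far the green button is in, in m: 0 out (off), 0.015 at its hard stop. It yields at about 2.5 N and stiffens by 0.4 N per mm: 4 N brings it to about 4 mm, 6 N to 9 mm, 8.5 N to the stop. The beacon is on from 0.004 inwards. Let go, the button stays where it was left or, if pushed deeper than 6 mm, comes back to about 6 mm and stays. Over 15 N would be rough on it.
- beacon_yellow: Radio beacon with the yellow button: a loose off-white plastic box 76 x 76 mm, 42 mm high, 0.3 to 0.6 kg, with a yellow stripe round its sides, standing on the bench. Origin at the centre of its underside, z up; a short black antenna lies along its +x side, below the level of its top, reaching 48 mm from the centre.
- button_yellow (a point): Centre of the top face of the yellow push button, a round cap 32 mm across in the middle of the yellow beacon's top. Not pressed, it stands 64 mm above the bench (22 mm proud of the box); it goes straight down and this point goes with it.
- cap_yellow (a joint): How far the yellow button is in, in m: 0 out (off), 0.015 at its hard stop. It yields at about 2.5 N and stiffens by 0.4 N per mm: 4 N brings it to about 4 mm, 6 N to 9 mm, 8.5 N to the stop. The beacon is on from 0.004 inwards. Let go, the button stays where it was left or, if pushed deeper than 6 mm, comes back to about 6 mm and stays. Over 15 N would be rough on it.
- beacon_blue: Radio beacon with the blue button: a loose off-white plastic box 76 x 76 mm, 42 mm high, 0.3 to 0.6 kg, with a blue stripe round its sides, standing on the bench. Origin at the centre of its underside, z up; a short black antenna lies along its +x side, below the level of its top, reaching 48 mm from the centre.
- button_blue (a point): Centre of the top face of the blue push button, a round cap 32 mm across in the middle of the blue beacon's top. Not pressed, it stands 64 mm above the bench (22 mm proud of the box); it goes straight down and this point goes with it.
- cap_blue (a joint): How far the blue button is in, in m: 0 out (off), 0.015 at its hard stop. It yields at about 2.5 N and stiffens by 0.4 N per mm: 4 N brings it to about 4 mm, 6 N to 9 mm, 8.5 N to the stop. The beacon is on from 0.004 inwards. Let go, the button stays where it was left or, if pushed deeper than 6 mm, comes back to about 6 mm and stays. Over 15 N would be rough on it.
- beacon_red: Radio beacon with the red button: a loose off-white plastic box 76 x 76 mm, 42 mm high, 0.3 to 0.6 kg, with a red stripe round its sides, standing on the bench. Origin at the centre of its underside, z up; a short black antenna lies along its +x side, below the level of its top, reaching 48 mm from the centre.
- button_red (a point): Centre of the top face of the red push button, a round cap 32 mm across in the middle of the red beacon's top. Not pressed, it stands 64 mm above the bench (22 mm proud of the box); it goes straight down and this point goes with it.
- cap_red (a joint): How far the red button is in, in m: 0 out (off), 0.015 at its hard stop. It yields at about 2.5 N and stiffens by 0.4 N per mm: 4 N brings it to about 4 mm, 6 N to 9 mm, 8.5 N to the stop. The beacon is on from 0.004 inwards. Let go, the button stays where it was left or, if pushed deeper than 6 mm, comes back to about 6 mm and stays. Over 15 N would be rough on it.
- spool: Solder spool with black flanges and silvery winding, standing on end, 60 mm across, 35 mm high. Origin at the centre of its underside. Leave alone.
- jar: Small amber jar with black cap, 52 mm across, 55 mm high. Origin at the centre of its underside. Leave alone.
- screwdriver: Screwdriver with orange handle lying on the bench, 160 mm long, along its x axis, origin near its middle. Leave alone.
- cutters: Small side cutters lying on the bench, about 145 mm long along their x axis, 12 mm high, one blue and one orange grip; origin at the pivot. Leave alone.

How it is judged:
On the way, in this order (a step that is already met when the one before it is completed fails the run):
1. the green button is pressed in while yellow and blue are still out (value of joint cap_green above 0.004 m and value of joint each of cap_yellow, cap_blue below 0.002 m), for 0.1 s.
2. then the yellow button is pressed in while blue is still out (value of joint each of cap_green, cap_yellow above 0.004 m and value of joint cap_blue below 0.002 m), for 0.1 s.
3. then the blue button is pressed in (value of joint each of cap_green, cap_yellow, cap_blue above 0.004 m), for 0.1 s.
At the end, for the whole second after the job is handed in: Green, yellow and blue buttons are in by at least 4 mm of their 15 mm travel, red is in by less than 2 mm; all four beacons stand flat and at rest within 15 mm of where they stood; the spool, jar, screwdriver and cutters are within 15 mm of where they were (all of step 3 and value of joint cap_red below 0.002 m and distance of each of beacon_green, beacon_yellow, beacon_blue, beacon_red, spool, jar, screwdriver, cutters from where it was at the start of the episode below 0.015 m and angle between each of beacon_green, beacon_yellow, beacon_blue, beacon_red's own z axis and vertical below 0.05 rad and linear speed of each of beacon_green, beacon_yellow, beacon_blue, beacon_red below 0.01 m/s); the robot touches nothing.
It fails at once if the red button is pressed (2 mm or more) (value of joint cap_red above 0.002 m).
It fails at once if yellow is pressed (2 mm or more) before green is in, or blue before yellow is in ((value of joint cap_yellow above 0.002 m and value of joint cap_green below 0.004 m) or (value of joint cap_blue above 0.002 m and value of joint cap_yellow below 0.004 m)).
It fails at once if a beacon is pressed hard (over 22 N), or pressed with another part of the robot than the fingers (over 2 N) (contact force between the fingers and beacon_green above 22 N or contact force between the fingers and beacon_yellow above 22 N or contact force between the fingers and beacon_blue above 22 N or contact force between the fingers and beacon_red above 22 N or contact force between the arm and beacon_green above 2 N or contact force between the arm and beacon_yellow above 2 N or contact force between the arm and beacon_blue above 2 N or contact force between the arm and beacon_red above 2 N).
It fails at once if a beacon is lifted (over 6 mm), tipped or shoved more than 15 mm (height (world z) of any of beacon_green, beacon_yellow, beacon_blue, beacon_red above 0.006 m or angle between any of beacon_green, beacon_yellow, beacon_blue, beacon_red's own z axis and vertical above 0.15 rad or distance of any of beacon_green, beacon_yellow, beacon_blue, beacon_red from where it was at the start of the episode above 0.015 m).
It fails at once if the spool, jar, screwdriver or cutters are moved more than 15 mm (distance of any of spool, jar, screwdriver, cutters from where it was at the start of the episode above 0.015 m).
It also fails if it takes over 48 s, if anything falls off the work surface, if the arm or the gripper's body presses on something with over 40 N, if the wrist force passes 120 N, or if a joint passes its speed limit or range.

## Working session

There is one attempt and no reset: what is moved stays moved. The work goes in short steps, each a Python script; the robot and the scene stay as the last script left them, time stands still between calls to the robot, and variables do not carry over. Pictures are saved under pics/ and viewed, at most 10 in all, crops included, and the job is handed in when it is done.

```bash
mkdir -p pics; ls
python3 - <<'E'
from rig import bot
import cv2,numpy as np
for n in("top","side"):
    c=bot.camera(n);cv2.imwrite(f"pics/{n}0.png",c["image"]);print(n,{k:v for k,v in c.items() if k!="image"})
print(bot.get_clock(),bot.get_tcp_rot())
E
```

```text
pics
top {'vertical_fov': 56.4896256615778, 'cx': 312.99030723033997, 'cy': 199.188312216475, 'extrinsics': array([[ 9.18570369e-04, -9.99998818e-01, -1.23291888e-03,
         1.27487228e-02],
       [ 9.83605973e-01,  6.81180128e-04,  1.80329769e-01,
        -5.70411955e-01],
       [-1.80328717e-01, -1.37835196e-03,  9.83605436e-01,
        -8.51139068e-01],
       [ 0.00000000e+00,  0.00000000e+00,  0.00000000e+00,
         1.00000000e+00]])}
side {'vertical_fov': 51.11468726794641, 'cx': 317.124164869387, 'cy': 197.4672614688024, 'extrinsics': array([[-0.92158498, -0.38764642, -0.02028252,  0.51075056],
       [ 0.26274845, -0.66141046,  0.70249516, -0.17697675],
       [-0.28573481,  0.64207979,  0.71139944, -0.80300418],
       [ 0.        ,  0.        ,  0.        ,  1.        ]])}
0.1 [-4.78474738e-01 -3.10473665e+00  2.14045144e-03]
```

View pics/top0.png

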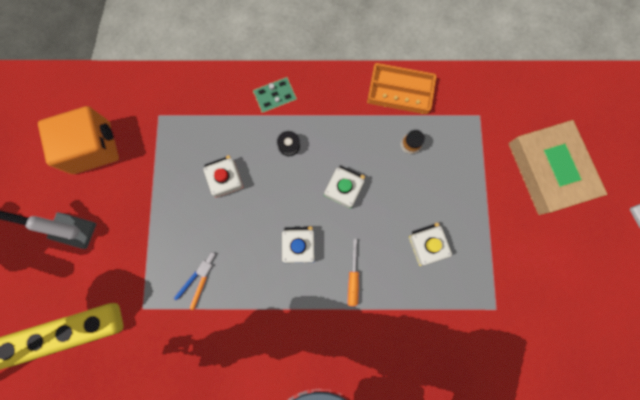

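View pics/side0.png

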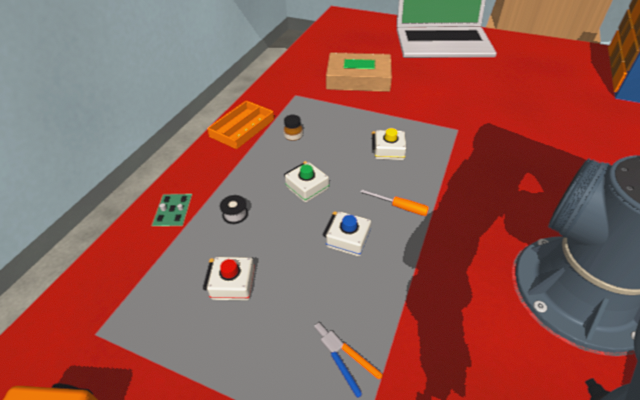

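The top view shows green at about (345,186), yellow (434,245), blue (298,246) and red (221,176). The side view shows them at (307,172), (391,134), (348,224) and (229,268). Next I'll segment the caps by colour and triangulate.

```bash
cat > h.py <<'E'
import cv2,numpy as np
HUE={'green':(50,80),'yellow':(22,32),'blue':(100,125),'red':(0,8)}
def K(c):
    f=200/np.tan(np.radians(c["vertical_fov"]/2)); return np.array([[f,0,c["cx"]],[0,f,c["cy"]],[0,0,1]])
def P(c):  # flipped to OpenCV axes
    return K(c)@np.diag([1,-1,-1.])@c["extrinsics"][:3]
def proj(c,X):
    u=P(c)@np.r_[X,1]; return u[:2]/u[2]
def blob(im,col,near,r=25):
    """centroid, area, bbox of the colour component nearest to pixel near"""
    lo,hi=HUE[col]; m=cv2.inRange(cv2.cvtColor(im,cv2.COLOR_BGR2HSV),(lo,120,70),(hi,255,255))
    w=np.zeros_like(m); cv2.circle(w,tuple(int(round(v)) for v in near),r,255,-1); m&=w
    n,l,s,ce=cv2.connectedComponentsWithStats(m)
    i=1+np.argmax(s[1:,4]); return ce[i],s[i]
def tri(cs,ps):
    A=np.vstack([np.outer(p,P(c)[2])-P(c)[:2] for c,p in zip(cs,ps)])
    X=np.linalg.svd(A)[2][-1]; return X[:3]/X[3]
E
python3 - <<'E'
from h import *
from rig import bot
cs=[bot.camera("top"),bot.camera("side")]
near={'green':[(345,186),(307,172)],'yellow':[(434,245),(391,134)],'blue':[(298,246),(348,224)],'red':[(221,176),(229,268)]}
for k,v in near.items():
    b=[blob(c["image"],k,p,16) for c,p in zip(cs,v)]
    X=tri(cs,[x[0] for x in b]); print(k,X.round(4),[(x[0].round(1),x[1]) for x in b],[(proj(c,X)-x[0]).round(1) for c,x in zip(cs,b)])
for c in cs: R=c["extrinsics"];print(-R[:3,:3].T@R[:3,3])
w=bot.camera("wrist");cv2.imwrite("pics/w0.png",w["image"]);E=w["extrinsics"];print(w["vertical_fov"],w["cx"],w["cy"],-E[:3,:3].T@E[:3,3],E[:3,:3])
E
```

```text
green [ 0.6067 -0.0636  0.0506] [(array([344.6, 185.4]), array([339, 180,  13,  12, 126], dtype=int32)), (array([306.1, 171.8]), array([300, 165,  13,  14, 157], dtype=int32))] [array([-0.2, -0.6]), array([0.5, 0.1])]
yellow [ 0.4619 -0.2716  0.0525] [(array([433.2, 244.7]), array([426, 238,  16,  14, 176], dtype=int32)), (array([390.6, 134.7]), array([384, 128,  13,  14, 149], dtype=int32))] [array([-0.1, -0.5]), array([0.4, 0. ])]
blue [0.4598 0.0499 0.0504] [(array([297.6, 245.5]), array([291, 239,  14,  14, 149], dtype=int32)), (array([348.9, 223.4]), array([341, 215,  16,  17, 217], dtype=int32))] [array([-0.1, -0.4]), array([0.4, 0.1])]
red [0.6329 0.2407 0.0498] [(array([220.9, 175. ]), array([214, 169,  14,  13, 147], dtype=int32)), (array([228.5, 268.3]), array([220, 259,  18,  20, 285], dtype=int32))] [array([-0.2, -0.7]), array([0.7, 0.2])]
[0.40756408 0.01196409 0.94006299]
[0.28775416 0.59652911 0.70594134]
66.18857168722583 316.8198740209359 200.2142418077456 [0.07979442 0.52625597 0.37380242] [[ 3.01530599e-01  9.53456277e-01 -6.51848969e-04]
 [-9.04780009e-01  2.85920940e-01 -3.15630086e-01]
 [-3.00753110e-01  9.57619088e-02  9.48882092e-01]]
```

Triangulated heights are about 51 mm, which fits the centre of the visible caps (42–64 mm). The residuals are under 1 px and all buttons are within reach. I'll shut the gripper, hover over green and check with the wrist camera.

```bash
cat >> h.py <<'E'
from scipy.spatial.transform import Rotation as Ro
XY={'green':(.6067,-.0636),'yellow':(.4619,-.2716),'blue':(.4598,.0499)}
R0=Ro.from_rotvec([0,np.pi,0])  # start orientation turned to azimuth 0 is checked below
def rot(xy): # tool down, camera side towards the base, as at the start pose
    a0=1.265; return (Ro.from_euler('z',np.arctan2(xy[1],xy[0])-a0)*Ro.from_rotvec([-.478475,-3.104737,.00214])).as_rotvec()
E
python3 - <<'E'
from h import *
from rig import bot
bot.move_gripper(0.0)
x=XY['green']; bot.movep([*x,.13],rot(x))
c=bot.camera("wrist");cv2.imwrite("pics/w1.png",c["image"])
p=bot.get_tool_pos();print(p,bot.get_opening(),bot.get_wrist_force(),bot.get_clock(),bot.get_qpos())
print("tcp px",proj(c,p),"button px",proj(c,[*x,.064]))
E
```

```text
[ 0.60680099 -0.06269972  0.13016352] 0.000299159268543345 [-0.49048848 -0.09355019  0.60631948] 3.6417 [-1.03012774e-01  4.30500860e-01  8.39839480e-03  1.14984472e+00
  9.91368270e-05  1.57081986e+00]
tcp px [318.88138449 262.97649536] button px [318.34644925 218.06669257]
```

View pics/w1.png

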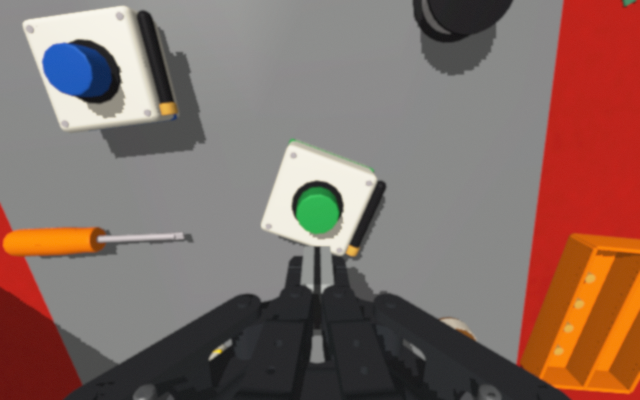

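The wrist view shows the green cap's top face centred at about (318,211), a few mm toward image-up of the predicted (318,218). I'll refine by triangulating from two wrist positions.

```bash
cat >> h.py <<'E'
def topface(c,col,X):
    ce,s=blob(c["image"],col,proj(c,X),45); x,y,w,h=s[:4]
    return np.array([x+(w-1)/2,y+h-1-(w-1)/2]),s
def refine(bot,col,z=.14):
    """two wrist views 7 cm apart, triangulate the centre of the cap's top face"""
    x=np.array(XY[col]); cs=[];ps=[]
    for d in((-.035,0),(.035,0)):
        q=x+d; bot.movep([*q,z],rot(x)); bot.sleep(.2); c=bot.camera("wrist")
        p,s=topface(c,col,[*x,.06]); cs.append(c);ps.append(p); print(p,s[:5])
    X=tri(cs,ps); print(col,X.round(4),[(proj(c,X)-p).round(1) for c,p in zip(cs,ps)])
    for c,p in zip(cs,ps): # ray at z=.064
        E=c["extrinsics"]; o=-E[:3,:3].T@E[:3,3]; d=E[:3,:3].T@np.diag([1,-1,-1.])@np.linalg.inv(K(c))@np.r_[p,1]
        print((o+d*(.064-o[2])/d[2]).round(4))
    return X,cs
E
python3 - <<'E'
from h import *
from rig import bot
X,cs=refine(bot,'green')
cv2.imwrite("pics/w2.png",np.hstack([c["image"][120:330,180:480] for c in cs]));print(bot.get_clock())
E
```

```text
[361. 201.] [ 340  178   43   45 1525]
[273.5 209.5] [ 253  186   42   45 1473]
green [ 0.606  -0.0601  0.0575] [array([0. , 0.1]), array([-0. , -0.1])]
[ 0.6052 -0.0578  0.064 ]
[ 0.6072 -0.0579  0.064 ]
4.8
```

View pics/w2.png

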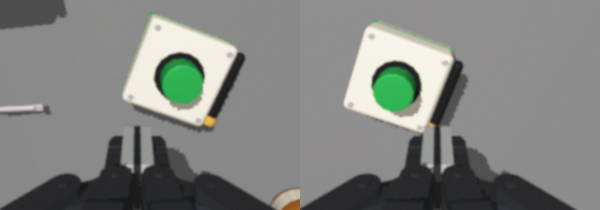

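The crops show the green cap clear and upright. Wrist and fixed views agree to about 4 mm, well within the 16 mm cap radius, and the height of 58 mm roughly matches the stated 64 mm. I'll press green gently, using the average.

```bash
cat >> h.py <<'E'
def press(bot,xy):
    r=rot(xy); bot.movep([*xy,.12],r); bot.servo_line([*xy,.078],feed=.08); bot.sleep(.3)
    f0=bot.get_wrist_force(); hit=bot.servo_line([*xy,.057],feed=.012,guard=1.8)
    p=bot.get_tool_pos(); print("contact",hit,p.round(4),(bot.get_wrist_force()-f0).round(2))
    if not hit: return
    h2=bot.servo_line([*xy,p[2]-.0075],feed=.012,guard=6.); bot.sleep(.2)
    q=bot.get_tool_pos(); print("pressed",h2,"by mm",((p-q)*1e3).round(1),(bot.get_wrist_force()-f0).round(2))
    bot.servo_line([*xy,.12],feed=.1); print("free",(bot.get_wrist_force()-f0).round(2),"t",bot.get_clock())
E
python3 - <<'E'
from h import *
from rig import bot
press(bot,np.array([.606,-.060]))
E
```

```text
contact True [ 0.606  -0.06    0.0631] [ 0.57 -0.03  1.83]
pressed False by mm [-0.   0.   7.7] [0.65 0.14 1.99]
free [-0.25  0.03  0.29] t 8.9583
```

Contact came at z=0.063, as expected. I'll check that green stayed in, and refine yellow on the way.

Run:
```python
from h import *
from rig import bot
X=np.array([.606,-.060,.064]);im=[]
x=X[:2]+(-.035,0); bot.movep([*x,.14],rot(XY['green'])); bot.sleep(.2); c=bot.camera("wrist"); im.append(c["image"][120:330,180:480])
print(topface(c,'green',X))
Y,cs=refine(bot,'yellow'); im.append(cs[1]["image"][100:310,180:480])
cv2.imwrite("pics/w3.png",np.hstack(im)); 
s=bot.camera("side");print(blob(s["image"],'green',(307,172),16)); cv2.imwrite("pics/s3.png",cv2.resize(s["image"][100:260,220:420],None,fx=3,fy=3));print(bot.get_clock())
```

```text
(array([362.5, 202.5]), array([ 342,  182,   42,   42, 1395], dtype=int32))
[356. 186.] [ 334  162   45   47 1652]
[280.5 226.5] [ 260  203   42   45 1527]
yellow [ 0.4614 -0.2696  0.0556] [array([-0.1, -0.1]), array([0.1, 0.1])]
[ 0.4616 -0.2672  0.064 ]
[ 0.4642 -0.267   0.064 ]
(array([306.12781955, 172.79699248]), array([300, 167,  14,  12, 133], dtype=int32))
11.425
```

View pics/w3.png

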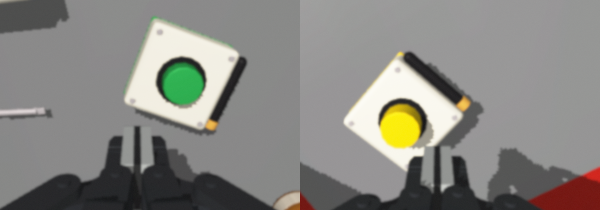

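View pics/s3.png

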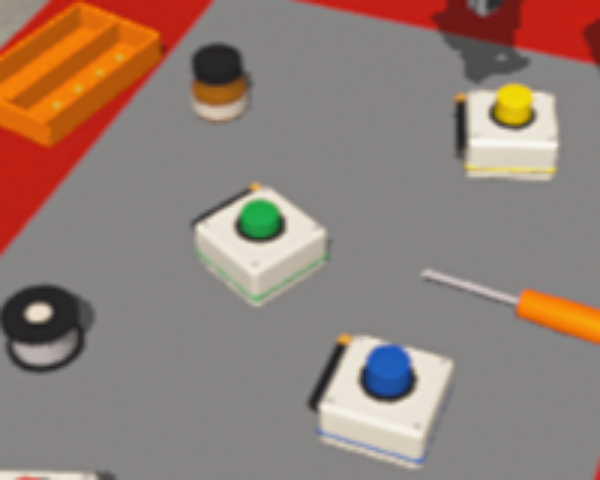

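In the side crop green is visibly lower, with its top edge down 2 px (about 5.5 mm), so it is latched in. Blue and yellow are still out. I'll press yellow at its measured spot (0.462,-0.269), then measure blue.

Run:
```python
from h import *
from rig import bot
press(bot,np.array([.462,-.269]))
Y,cs=refine(bot,'blue')
s=bot.camera("side");print(blob(s["image"],'yellow',(391,134),16));print(bot.get_clock())
```

```text
contact True [ 0.4619 -0.269   0.0631] [1.78 0.08 1.5 ]
pressed False by mm [0.  0.  7.7] [ 1.12 -0.22  1.36]
free [ 0.79  0.09 -0.06] t 15.5917
[361.5 209.5] [ 341  185   42   46 1515]
[273.5 201.5] [ 253  177   42   46 1514]
blue [0.4589 0.0527 0.0576] [array([-0. ,  0.1]), array([ 0. , -0.1])]
[0.4577 0.055  0.064 ]
[0.4597 0.0548 0.064 ]
(array([390.49606299, 135.67716535]), array([384, 130,  13,  12, 127], dtype=int32))
17.75
```

Yellow moved in just as green did, with its top edge down 2 px. Next is blue at (0.459,0.053).

Run:
```python
from h import *
from rig import bot
press(bot,np.array([.459,.053]))
bot.movep([.35,.0,.25],rot((.35,0.)));bot.set_joints([1.265,.238,-.013,1.319,0,1.571]); s=bot.camera("side")
for k,v in {'green':(307,172),'yellow':(391,134),'blue':(348,224),'red':(229,268)}.items(): print(k,blob(s["image"],k,v,16))
cv2.imwrite("pics/s4.png",cv2.resize(s["image"][100:300,190:430],None,fx=3,fy=3)); print(bot.get_clock())
```

```text
contact True [0.4589 0.053  0.0632] [ 0.44 -0.27  1.43]
pressed False by mm [0.  0.  7.7] [-0.21  0.4   1.27]
free [-0.58  0.33 -0.25] t 21.925
green (array([306.12781955, 172.79699248]), array([300, 167,  14,  12, 133], dtype=int32))
yellow (array([390.3968254 , 135.76984127]), array([384, 130,  13,  12, 126], dtype=int32))
blue (array([348.78191489, 224.45744681]), array([341, 217,  16,  15, 188], dtype=int32))
red (array([228.53146853, 268.38111888]), array([220, 259,  18,  20, 286], dtype=int32))
24.6583
```

View pics/s4.png

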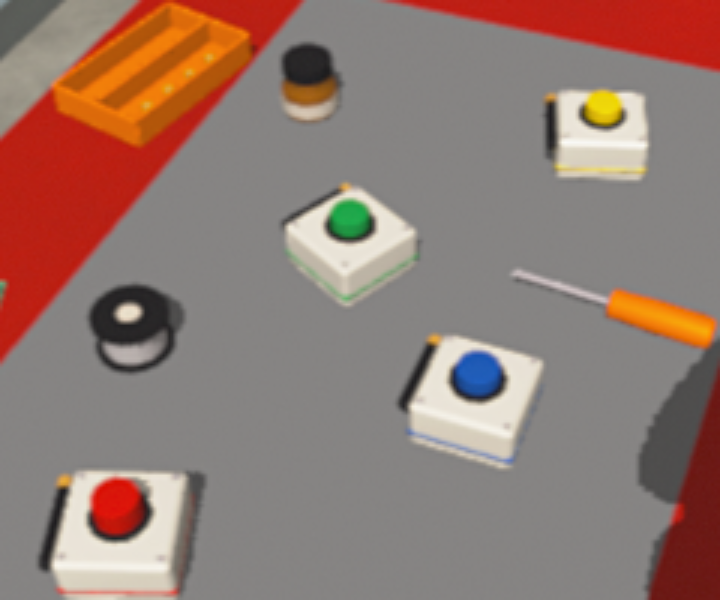

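Green, yellow and blue are all in, red is still out, and nothing has shifted.

```bash
python3 -c "
from rig import bot
print(bot.job_done())"
```

```text
the job is handed in; nothing more can be done
None
```

I pressed the green, yellow and blue buttons in that order; in the last side-camera picture all three stay in, red is still out, and nothing in view has moved (the cutters were outside that crop); the job is handed in at about 25 s of the 48 s allowed, with no verdict returned.

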